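# Start the card cutter on round discs and hold its bar

### The arm

A 6-joint arm with a two-finger parallel gripper is mounted at the origin on a cart in front of the work surface, level with it; the furniture and walls round the work are solid. World frame = base frame: x ahead of the robot, y to its left, z up, the work surface at z = 0. Lengths are in m, angles in degrees, forces in N, time in s.
With the tool pointing down it reaches from about 0.4 to 0.825 m from the base axis. Payload 7 kg.
Tool frame: the origin (TCP) lies midway between the tips of the shut fingers; the grasp point (between the pads) lies 19 mm behind it; z points along the fingers, y is the line along which they close (so a half turn about z gives the same grasp; the last joint's range is limited). The gripper opens to 88 mm and grips with 3 to 60 N. Pads are 19 mm wide; open, the fingers measure 130 mm over their backs; the gripper's body (78 mm by 193 mm) begins 47 mm behind the grasp point.
Start: joints at [-59.295, 20.546, 0.682, 0, -70.136, -16.507], TCP at [0.166, -0.654, 0.227] pointing down, gripper open.
Joint ranges: [-176.03, 176.03], [-82.01, 121.73], [-58.28, 71.71], [-173.87, 95.51], [-174.79, -0.11], [-173.66, 173.66]. Speed limits (degrees/s): [136.94, 136.94, 172.46, 180, 180, 180].

### API

Orientations are given as [roll, pitch, yaw] about the fixed x, y, z axes, in that order (R = Rz(yaw) Ry(pitch) Rx(roll)).
In Python, from plant import r gives the robot as it stands. The module is installed in compiled form; this text tells all that it offers.
- The arm moves only by the tool play_rows, never from a script. Its argument "rows" is a list of rows, each an object with "slide": the shift along the tool's x, y, z as a fraction of full scale, a list of three; "delta_rot": the turn, a rotation vector about the tool's x, y, z as a fraction of full scale, a list of three; "fingers": the opening, from -1 (shut) to 1 (fully open). In form: [{"slide": [x, y, z], "delta_rot": [rx, ry, rz], "fingers": fingers}, ...]. A call has 1 to 8 rows; each row shifts and turns the commanded pose from where the row before left it, along the tool's axes as they then stand; what a row does not reach is not made up. Full scale, the value 1, is 0.15 m for a shift and 0.08 rad for a turn. A row lasts 1/8 s, in which the tool goes at most 62.5 mm and 10.7 degrees, less where a joint would pass 70% of its speed; a pose out of reach is approached as far as the arm can. A call with a number of a shift or a turn outside -1 to 1 is refused whole. A call with a gripper value outside its range is refused whole. The fingers move at their own pace and stop on an object; "squeeze" is the grip in N (left out, the last holds). Time passes only in rows, so rows that do not move let the fingers close. It gives the time, the measured TCP pose, the force, the opening and the grip force at its end, in the units of the state.
- r.get_state(): the state, without advancing time (a new reading comes with each control period).
- r.capture(name): name is "scene" or "top" or "wrist"; returns a dict with "image" (400x640x3 uint8, blue, green, red), "fx", "fy", "cx", "cy" (pixels), "R" (3x3) and "t" (3): a world point X has camera coordinates R X + t; the wrist camera has in their place "T_tool_cam" (4x4, takes a point from camera to tool coordinates, whose origin is the TCP and whose axes are the flange's). Camera axes: x right, y down, z forward; pixel columns grow to the right and rows downward; lengths in m; the calibration is good to about 2 mm. A picture is of the moment at which its call begins: read the wrist's pose just before it. There is no depth.
- r.close_job(): hands the job in; it is judged then, once.
The state is a dict: "time_s": time; "joints": joint angles; "qd": joint speeds; "joint_torque": joint torques, N m; "tcp_pos": TCP position; "eef_rot": TCP orientation; "contact_force": force on the tool from outside, world axes, zero at the start; "moment": the same for the moment, N m; "gripper_width": finger opening in m; "gripper_force": force on a finger pad.
Only numpy, scipy, OpenCV 4.12 (cv2) and the standard library are available. Lean on these libraries where they do the work, as an engineer would, in place of code of your own. Each camera call takes 0.05 s, during which the arm holds its last target. There are 200 camera calls.

### The job

Get the card cutter to cut a round disc: with the fingertips only, first press down the raised near end of its rocker switch to turn it on, then push the round key fully in, and last press the wide bar at the front of the deck fully down and keep it held down; the program finishes while still holding the bar. Do not push the square or triangular key, do not press out of order, and do not pick up or shift the card or any of the things standing about.

Things in the scene. Friction and masses are not known exactly. Their poses are not given: they have to be found in the camera images.
- cutter: fixed grey card cutter, 320 (x) x 310 (y) mm. Origin on the table under the middle of the row of keys; x points to its back, y along the row, z up. Deck 60 mm high, x -110 to +45 mm, with four controls at x 0, y -99, -33, 33, 99 mm (their order varies; black mounts 70 x 54 x 3 mm) and the bar at x -72 mm. Behind, a bed 22 mm high under a press head 140 mm high, x 95 to 185 mm
- rocker_top (a point): press point on the raised near half (toward -x of the cutter) of the rocker: 22 mm from its hinge line, about 82 mm above the table when off; moves with the rocker, down about 6.5 mm. White, shallow V-shaped rocker, 62 (cutter x) x 34 (y) mm; when on, its near half lies level
- rocker (a joint): angle of the rocker, rad: 0 off (near end raised), 0.30 fully on (near end down). It stays where it is left; about 2 N at the press point moves it
- round_key_top (a point): centre of the flat top of the round key: white, a disc of 42 mm diameter, its top 14 mm above its black mount (77 mm above the table) when out, 6 mm above it when in; moves with the key. z axis up
- round_key (a joint): how far the round key is pushed in, m: 0 out, 0.008 fully in. Sliding straight down against about 2 N of friction, it stays where it is left; there is no spring
- square_key_top (a point): centre of the flat top of the square key: white, 40 x 40 mm, its top 14 mm above its black mount (77 mm above the table) when out, 6 mm above it when in; moves with the key. z axis up
- square_key (a joint): how far the square key is pushed in, m: 0 out, 0.008 fully in. Sliding straight down against about 2 N of friction, it stays where it is left; there is no spring
- triangle_key_top (a point): centre of the flat top of the triangular key: white, an equal-sided triangle of 47 mm sides, its top 14 mm above its black mount (77 mm above the table) when out, 6 mm above it when in; moves with the key. z axis up
- triangle_key (a joint): how far the triangular key is pushed in, m: 0 out, 0.008 fully in. Sliding straight down against about 2 N of friction, it stays where it is left; there is no spring
- bar_top (a point): centre of the flat top of the wide white bar, 34 (cutter x) x 120 (y) mm, 74 mm above the table when up; moves with the bar. z axis up
- start_bar (a joint): how far the bar is pressed, m: 0 up, 0.008 fully down. A spring pushes it back up: 1.5 N at the top, 5 N fully down
- card: brown card disc, 155 mm across, 7 mm thick, lying on the bed under the press head; origin at the centre of its underside (loose; leave it alone)
- paint_jar: white paint jar, 46 mm wide and high, standing on the deck beside the right end of the bar; origin at the centre of its underside (loose; leave it alone)
- tea_light: tea light, 39 mm wide, 21 mm high, on the deck beside the left end of the bar; origin at the centre of its underside (loose; leave it alone)
- stapler: stapler, 114 x 32 x 37 mm, on the table to the right of the cutter; origin at the centre of its underside (loose; leave it alone)
- masking_tape: roll of masking tape, 104 mm wide, 25 mm high, on the table to the right; origin at the centre of its underside (loose; leave it alone)
- pine_cone: pine cone, 65 mm wide, 60 mm high, on the table to the left; origin at the centre of its underside (loose; leave it alone)

How it is judged:
By the outcome, as a careful person would: the job done as asked, in the order asked, and still so for the second after the job is handed in, while the arm keeps its last pose, push and grip.
It also fails if it takes over 48 s, if anything falls off the work surface, if the arm or the gripper's body presses on something with over 40 N, if the wrist force passes 120 N, or if a joint passes its speed limit or range.

## Working session

There is one attempt and no reset: what is moved stays moved. The work goes in short steps, Python scripts to look and compute and a tool call to move; the robot and the scene stay as the last step left them, time stands still between calls to the robot, and variables do not carry over. Pictures are saved under pics/ and viewed, at most 10 in all, crops included, and the job is handed in when it is done.

Besides the shell and the picture viewer there is one more tool, called after "Emit:" by a JSON object that holds its "fn" and its "kwargs", one argument or row to a line. play_rows: Moves the arm, as the interface text tells. Shift numbers are shares of 0.15 m and turn numbers shares of 0.08 rad, none past 1 either way. Its arguments: {"type":"object","properties":{"rows":{"type":"array"},"squeeze":{"type":"number"}},"required":["rows"]}

```bash
mkdir -p pics
python3 - <<'E'
from plant import r
import cv2,pickle
s=r.get_state();print(s['tcp_pos'],s['eef_rot'],s['contact_force'],s['gripper_width'],s['time_s'])
d={}
for n in('top','scene'):
    d[n]=r.capture(n);cv2.imwrite(f'pics/{n}.png',d[n]['image']);print(n,d[n]['fx'],d[n]['R'],d[n]['t'])
pickle.dump(d,open('d.pkl','wb'))
E
```

```text
[ 0.1654003  -0.65392318  0.22563022] [ 1.79905422e+02 -1.01285811e-02 -1.65808315e+02] [-0.45607426 -0.26865714  0.33244214] 0.0877413000925564 0.0
top 398.7056445792763 [[-0.03514666 -0.99937537 -0.0036852 ]
 [-0.97871597  0.03516565 -0.20218415]
 [ 0.20218745 -0.00349934 -0.97934059]] [-0.00201729  0.58976769  1.2486454 ]
scene 437.92501099787705 [[-0.79413997 -0.60768873 -0.00749068]
 [-0.42965316  0.5701113  -0.70026514]
 [ 0.42981376 -0.55289015 -0.71384355]] [0.45322683 0.31689602 0.97746864]
```

View pics/top.png

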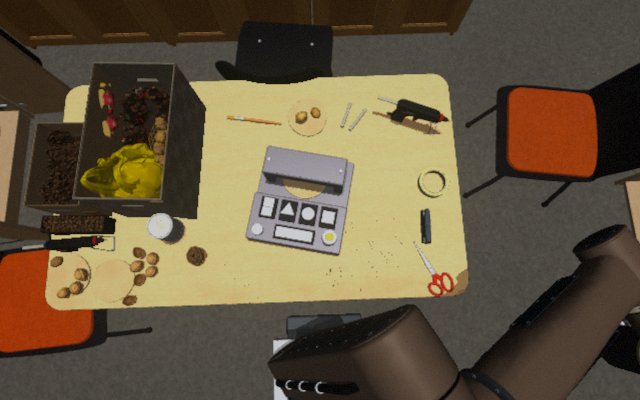

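View pics/scene.png

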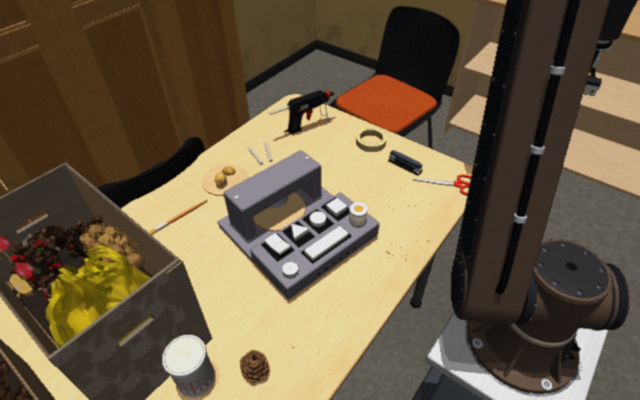

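Top view: from left to right, rocker (267,207), triangle (288,210), round (308,214), square (328,217). The bar is at (293,235), the tea light at (257,229) and the jar at (329,237). The scene view shows the same order.

```bash
cat > h.py <<'E'
import numpy as np,cv2
def ray(c,uv,z):
    d=c['R'].T@np.array([(uv[0]-c['cx'])/c['fx'],(uv[1]-c['cy'])/c['fy'],1.]); o=-c['R'].T@c['t']
    return o+d*(z-o[2])/d[2]
def blobs(img,roi,amin,th=190):
    x0,y0,x1,y1=roi; g=img[y0:y1,x0:x1].min(2); m=(g>th).astype(np.uint8)
    n,l,s,c=cv2.connectedComponentsWithStats(m)
    return [(c[i]+[x0,y0],s[i,4]) for i in range(1,n) if s[i,4]>=amin]
E
python3 - <<'E'
import pickle;from h import *
d=pickle.load(open('d.pkl','rb'))
for n,roi in(('top',(245,190,345,255)),('scene',(250,190,375,285))):
    for p,a in blobs(d[n]['image'],roi,30,150): print(n,p.round(1),a,ray(d[n],p,.077).round(4))
c=d['top'];cv2.imwrite('pics/z.png',cv2.resize(c['image'][140:260,240:360],None,fx=5,fy=5,interpolation=2))
E
```

```text
top [281.6 193.1] 83 [0.6099 0.1171 0.077 ]
top [330.5 199.4] 269 [ 0.5836 -0.041   0.077 ]
top [267.3 206. ] 181 [0.5692 0.1638 0.077 ]
top [299.8 230.3] 1338 [0.4863 0.0605 0.077 ]
top [287.4 209.7] 82 [0.5546 0.0991 0.077 ]
top [307.5 213.3] 121 [0.5406 0.0345 0.077 ]
top [327.6 216.6] 141 [ 0.5274 -0.0294  0.077 ]
top [293.2 233.4] 363 [0.4774 0.0817 0.077 ]
scene [351.4 192.4] 55 [ 0.5232 -0.0926  0.077 ]
scene [361.1 206.3] 231 [ 0.4731 -0.065   0.077 ]
scene [336.6 204.8] 180 [ 0.528 -0.03   0.077]
scene [317.7 217.1] 157 [0.5415 0.0352 0.077 ]
scene [298.  229.5] 128 [0.5558 0.0987 0.077 ]
scene [325.8 241. ] 544 [0.4776 0.0859 0.077 ]
scene [276.4 242.5] 268 [0.5718 0.1632 0.077 ]
scene [355.2 269.7] 1083 [0.372  0.1132 0.077 ]
scene [289.7 267.3] 192 [0.4982 0.2001 0.077 ]
scene [253.1 273.7] 49 [0.5542 0.2651 0.077 ]
scene [261.8 283.1] 33 [0.5208 0.2719 0.077 ]
```

View pics/z.png

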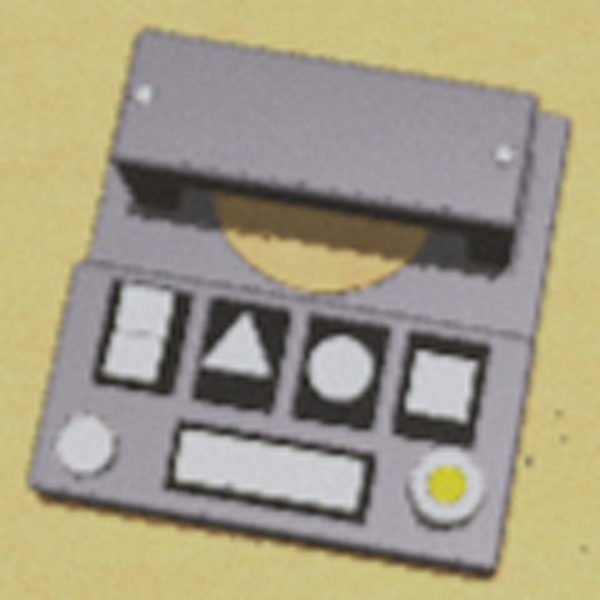

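Both views agree within about 2 mm: round (0.541, 0.035), square (0.528, -0.030), triangle (0.555, 0.099), rocker hinge (0.569, 0.164), bar (0.4775, 0.082). The spacing is 66 mm and the cutter yaw is -12°. With tool yaw 168°, tool x is -cutter x and tool y is +cutter y. I'll turn the tool and shut the fingers first.

Emit:
{"fn": "play_rows", "kwargs": {
  "rows": [
    {"slide":[0,0,0],"delta_rot":[0,0,0.95],"fingers":-1},
    {"slide":[0,0,0],"delta_rot":[0,0,0.95],"fingers":-1},
    {"slide":[0,0,0],"delta_rot":[0,0,0.95],"fingers":-1},
    {"slide":[0,0,0],"delta_rot":[0,0,0.95],"fingers":-1},
    {"slide":[0,0,0],"delta_rot":[0,0,0.95],"fingers":-1},
    {"slide":[0,0,0],"delta_rot":[0,0,0.95],"fingers":-1},
    {"slide":[0,0,0],"delta_rot":[0,0,0],"fingers":-1}
  ],
  "squeeze": 20
}}

```text
time_s: 0.98
tcp_pos: [0.1655, -0.6542, 0.2261]
eef_rot: [180.0, -0.0, 168.1]
contact_force: [-0.0, -0.1, -1.1]
gripper_width: 0.023
gripper_force: 0.0
```

Emit:
{"fn": "play_rows", "kwargs": {
  "rows": [
    {"slide":[-0.2,0.25,0],"delta_rot":[0,0,0],"fingers":-1},
    {"slide":[-0.2,0.25,0],"delta_rot":[0,0,0],"fingers":-1},
    {"slide":[-0.2,0.25,0],"delta_rot":[0,0,0],"fingers":-1},
    {"slide":[-0.2,0.25,0],"delta_rot":[0,0,0],"fingers":-1},
    {"slide":[-0.2,0.25,0],"delta_rot":[0,0,0],"fingers":-1},
    {"slide":[-0.2,0.25,0],"delta_rot":[0,0,0],"fingers":-1},
    {"slide":[0,0.3,0],"delta_rot":[0,0,0],"fingers":-1},
    {"slide":[0,0,0],"delta_rot":[0,0,0],"fingers":-1}
  ]
}}

```text
time_s: 1.98
tcp_pos: [0.3983, -0.425, 0.2268]
eef_rot: [180.0, 0.0, 168.4]
contact_force: [-0.2, -0.8, 0.2]
gripper_width: 0.0006
gripper_force: 0.0
```

Emit:
{"fn": "play_rows", "kwargs": {
  "rows": [
    {"slide":[-0.02,0.3,0],"delta_rot":[0,0,0],"fingers":-1},
    {"slide":[-0.02,0.4,0],"delta_rot":[0,0,0],"fingers":-1},
    {"slide":[-0.02,0.4,0],"delta_rot":[0,0,0],"fingers":-1},
    {"slide":[-0.02,0.4,0],"delta_rot":[0,0,0],"fingers":-1},
    {"slide":[-0.02,0.4,0],"delta_rot":[0,0,0],"fingers":-1},
    {"slide":[-0.02,0.4,0],"delta_rot":[0,0,0],"fingers":-1},
    {"slide":[-0.02,0.4,0],"delta_rot":[0,0,0],"fingers":-1},
    {"slide":[0,0.4,0],"delta_rot":[0,0,0],"fingers":-1}
  ]
}}

```text
time_s: 2.98
tcp_pos: [0.5147, 0.0247, 0.2268]
eef_rot: [180.0, 0.0, 168.1]
contact_force: [0.7, -0.1, -0.6]
gripper_width: 0.0008
gripper_force: 0.0
```

Emit:
{"fn": "play_rows", "kwargs": {
  "rows": [
    {"slide":[0,0.4,0.1],"delta_rot":[0,0,0],"fingers":-1},
    {"slide":[0,0.4,0.1],"delta_rot":[0,0,0],"fingers":-1},
    {"slide":[0,0,0.1],"delta_rot":[0,0,0],"fingers":-1},
    {"slide":[0,0,0],"delta_rot":[0,0,0],"fingers":-1},
    {"slide":[0,0,0],"delta_rot":[0,0,0],"fingers":-1}
  ]
}}

```text
time_s: 3.6
tcp_pos: [0.5392, 0.1396, 0.1821]
eef_rot: [180.0, 0.0, 168.0]
contact_force: [-0.0, -0.1, 0.8]
gripper_width: 0.0004
gripper_force: 0.0
```

```bash
cat >> h.py <<'E'
O=np.array([.548,.067]);cy=np.deg2rad(-12);C=np.array([[np.cos(cy),np.sin(cy)],[-np.sin(cy),np.cos(cy)]])
def cut(p): return np.r_[C@(np.array(p[:2])-O),p[2]].round(4)
E
python3 - <<'E'
from plant import r;from h import *;from scipy.spatial.transform import Rotation as Ro
s=r.get_state();print(cut(s['tcp_pos']),s['eef_rot'],s['contact_force'])
c=r.capture('wrist');T=c['T_tool_cam'];print(T)
cv2.imwrite('pics/w1.png',c['image'])
Rw=Ro.from_euler('xyz',s['eef_rot'],degrees=True).as_matrix()
R=Rw@T[:3,:3];t=Rw@T[:3,3]+s['tcp_pos'];c['R']=R.T;c['t']=-R.T@t
for p,a in blobs(c['image'],(0,0,640,400),300,150): 
    w=ray(c,p,.077);print(p.round(),a,w.round(4),cut(w))
E
```

```text
[-0.0237  0.0691  0.1821] [1.79999488e+02 2.32925851e-02 1.68035778e+02] [-0.02392185 -0.07591338  0.81305423]
[[ 1.10885696e-03 -9.60750702e-01 -2.77410994e-01  7.42238909e-02]
 [ 9.99999361e-01  1.00370205e-03  5.21063689e-04 -1.14537682e-03]
 [-2.22174321e-04 -2.77411395e-01  9.60751200e-01 -1.57975814e-01]
 [ 0.00000000e+00  0.00000000e+00  0.00000000e+00  1.00000000e+00]]
[136. 105.] 48374 [0.4413 0.0103 0.077 ] [-0.0926 -0.0776  0.077 ]
[526. 148.] 35566 [0.5367 0.3027 0.077 ] [-0.06    0.2282  0.077 ]
[214. 131.] 3435 [0.4725 0.0632 0.077 ] [-0.073  -0.0194  0.077 ]
[280. 221.] 621 [0.5564 0.0953 0.077 ] [0.0024 0.0295 0.077 ]
[360. 225.] 447 [0.5741 0.1619 0.077 ] [0.0058 0.0983 0.077 ]
[401. 224.] 331 [0.5805 0.196  0.077 ] [0.005  0.1329 0.077 ]
[ 96. 311.] 1381 [ 0.6084 -0.0925  0.077 ] [ 0.0922 -0.1435  0.077 ]
[520. 315.] 3947 [0.6933 0.291  0.077 ] [0.0956 0.2493 0.077 ]
```

View pics/w1.png

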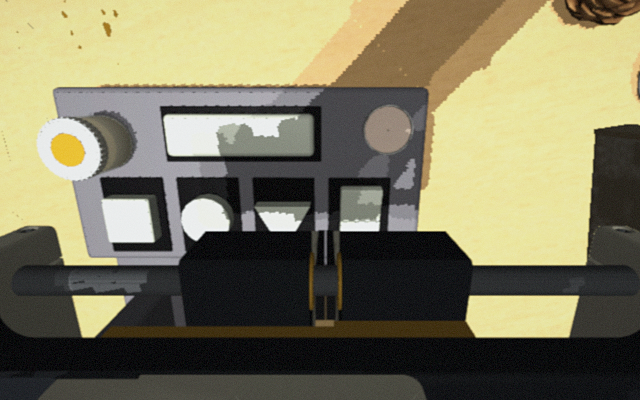

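The wrist view shows the deck from near, with the bar at (240,134), square (130,220), round (208,215), triangle (283,215) and rocker (360,210). The fingertips are hidden behind the carriages, so I'll go by the calibrated positions and the force. Next I move over the rocker.

Emit:
{"fn": "play_rows", "kwargs": {
  "rows": [
    {"slide":[-0.01,0.2,0.1],"delta_rot":[0,0,0],"fingers":-1},
    {"slide":[0,0,0.2],"delta_rot":[0,0,0],"fingers":-1},
    {"slide":[0,0,0.2],"delta_rot":[0,0,0],"fingers":-1},
    {"slide":[0,0,0.06],"delta_rot":[0,0,0],"fingers":-1},
    {"slide":[0,0,0],"delta_rot":[0,0,0],"fingers":-1},
    {"slide":[0,0,0],"delta_rot":[0,0,0],"fingers":-1}
  ]
}}

```text
time_s: 4.4
tcp_pos: [0.5475, 0.1699, 0.0991]
eef_rot: [179.9, 0.1, 168.1]
contact_force: [0.1, -0.1, -0.3]
gripper_width: 0.0001
gripper_force: 0.0
```

Run:
```python
from plant import r;from h import *
s=r.get_state();print(cut(s['tcp_pos']),s['contact_force'])
a=r.capture('top')['image'][170:260,230:350];b=r.capture('scene')['image'][160:300,210:390]
cv2.imwrite('pics/s2.png',np.vstack([cv2.resize(a,(400,300),interpolation=2),cv2.resize(b,(400,300),interpolation=2)]))
```

```text
[-0.0219  0.1005  0.0991] [ 0.06340416 -0.05053409 -0.32707338]
```

View pics/s2.png

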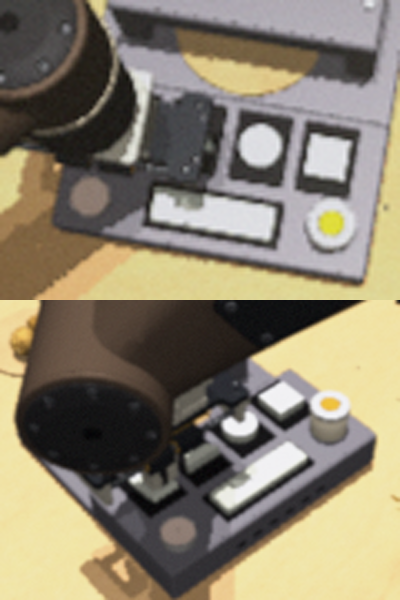

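The top view shows the gripper over the rocker, with the round and square keys untouched. The scene view shows the finger over the rocker, plus a dark shape near the round key that I want to see larger.

Run:
```python
from plant import r;from h import *
b=r.capture('scene')['image'][185:265,255:355]
cv2.imwrite('pics/s3.png',cv2.resize(b,(750,600),interpolation=2))
```

```text
(no output)
```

View pics/s3.png

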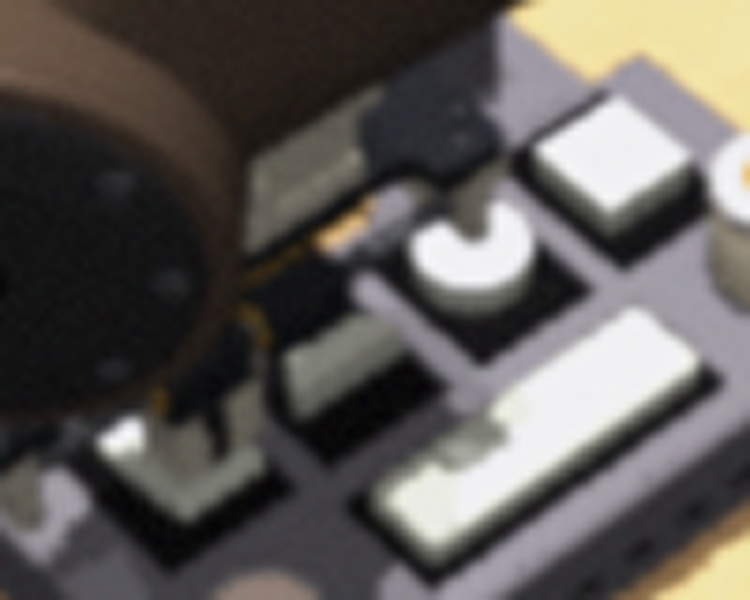

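The grey notch on the round key (475,215) is only the shadow of the gripper's body. The fingers (200,420) are over the rocker's near half, clear of the triangle key. Pressing the rocker now.

Emit:
{"fn": "play_rows", "kwargs": {
  "rows": [
    {"slide":[0,0,0.06],"delta_rot":[0,0,0],"fingers":-1},
    {"slide":[0,0,0.03],"delta_rot":[0,0,0],"fingers":-1},
    {"slide":[0,0,0.02],"delta_rot":[0,0,0],"fingers":-1},
    {"slide":[0,0,0.02],"delta_rot":[0,0,0],"fingers":-1},
    {"slide":[0,0,0],"delta_rot":[0,0,0],"fingers":-1}
  ]
}}

```text
time_s: 5.18
tcp_pos: [0.5466, 0.1696, 0.0777]
eef_rot: [-180.0, -0.0, 168.1]
contact_force: [-0.2, 0.3, -0.1]
gripper_width: 0.0002
gripper_force: 0.0
```

Emit:
{"fn": "play_rows", "kwargs": {
  "rows": [
    {"slide":[0,0,0.015],"delta_rot":[0,0,0],"fingers":-1},
    {"slide":[0,0,0],"delta_rot":[0,0,0],"fingers":-1},
    {"slide":[0,0,0],"delta_rot":[0,0,0],"fingers":-1}
  ]
}}

```text
time_s: 5.55
tcp_pos: [0.5468, 0.1697, 0.0762]
eef_rot: [180.0, 0.0, 168.1]
contact_force: [-2.0, 0.4, 5.8]
gripper_width: 0.0005
gripper_force: 2.7
```

Emit:
{"fn": "play_rows", "kwargs": {
  "rows": [
    {"slide":[0,0,0.01],"delta_rot":[0,0,0],"fingers":-1},
    {"slide":[0,0,0],"delta_rot":[0,0,0],"fingers":-1},
    {"slide":[0,0,0],"delta_rot":[0,0,0],"fingers":-1}
  ]
}}

```text
time_s: 5.92
tcp_pos: [0.5469, 0.1698, 0.076]
eef_rot: [180.0, 0.1, 168.1]
contact_force: [-6.2, -0.5, 16.4]
gripper_width: 0.0003
gripper_force: 8.1
```

Emit:
{"fn": "play_rows", "kwargs": {
  "rows": [
    {"slide":[0,0,0.01],"delta_rot":[0,0,0],"fingers":-1},
    {"slide":[0,0,0],"delta_rot":[0,0,0],"fingers":-1},
    {"slide":[0,0,0],"delta_rot":[0,0,0],"fingers":-1}
  ]
}}

```text
time_s: 6.3
tcp_pos: [0.547, 0.1698, 0.0757]
eef_rot: [180.0, 0.1, 168.1]
contact_force: [-10.0, -0.8, 28.0]
gripper_width: 0.0005
gripper_force: 13.6
```

Hard stop at the expected height of 75.7 mm with 28 N, so the rocker is on. I lift and move to the round key.

Emit:
{"fn": "play_rows", "kwargs": {
  "rows": [
    {"slide":[0,0,-0.15],"delta_rot":[0,0,0],"fingers":-1},
    {"slide":[0,0,-0.15],"delta_rot":[0,0,0],"fingers":-1},
    {"slide":[-0.05,-0.3,0],"delta_rot":[0,0,0],"fingers":-1},
    {"slide":[-0.05,-0.3,0],"delta_rot":[0,0,0],"fingers":-1},
    {"slide":[-0.05,-0.29,0],"delta_rot":[0,0,0],"fingers":-1},
    {"slide":[0,0,0.1],"delta_rot":[0,0,0],"fingers":-1},
    {"slide":[0,0,0],"delta_rot":[0,0,0],"fingers":-1},
    {"slide":[0,0,0],"delta_rot":[0,0,0],"fingers":-1}
  ]
}}

```text
time_s: 7.3
tcp_pos: [0.5412, 0.0351, 0.1028]
eef_rot: [-180.0, -0.0, 168.1]
contact_force: [-0.1, -0.0, -0.1]
gripper_width: 0.0005
gripper_force: 0.0
```

Run:
```python
from plant import r;from h import *
s=r.get_state();print(cut(s['tcp_pos']),s['contact_force'])
a=r.capture('top')['image'][170:260,230:350];b=r.capture('scene')['image'][180:270,240:360]
cv2.imwrite('pics/s4.png',np.vstack([cv2.resize(a,(400,300),interpolation=2),cv2.resize(b,(400,300),interpolation=2)]))
```

```text
[ 0.     -0.0326  0.1028] [-0.14223989 -0.03360975 -0.05582156]
```

View pics/s4.png

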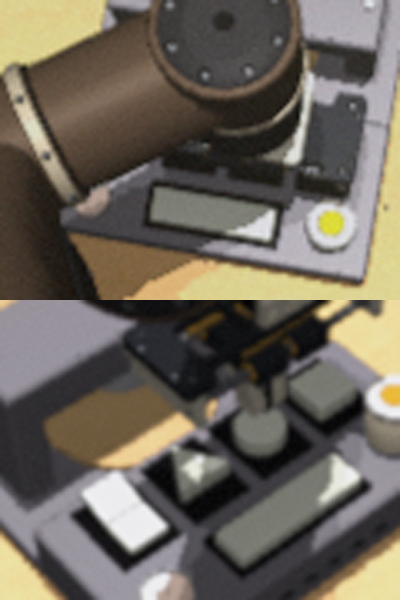

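The scene crop shows the rocker (125,515) with its near half down, and the fingers over the centre of the round key (260,430). Pressing the round key.

Emit:
{"fn": "play_rows", "kwargs": {
  "rows": [
    {"slide":[0,0,0.1],"delta_rot":[0,0,0],"fingers":-1},
    {"slide":[0,0,0.05],"delta_rot":[0,0,0],"fingers":-1},
    {"slide":[0,0,0.02],"delta_rot":[0,0,0],"fingers":-1},
    {"slide":[0,0,0.02],"delta_rot":[0,0,0],"fingers":-1},
    {"slide":[0,0,0.02],"delta_rot":[0,0,0],"fingers":-1},
    {"slide":[0,0,0.01],"delta_rot":[0,0,0],"fingers":-1},
    {"slide":[0,0,0],"delta_rot":[0,0,0],"fingers":-1},
    {"slide":[0,0,0],"delta_rot":[0,0,0],"fingers":-1}
  ]
}}

```text
time_s: 8.4
tcp_pos: [0.5413, 0.0345, 0.0699]
eef_rot: [180.0, 0.0, 168.1]
contact_force: [0.4, -0.8, 0.4]
gripper_width: 0.0003
gripper_force: 0.0
```

Emit:
{"fn": "play_rows", "kwargs": {
  "rows": [
    {"slide":[0,0,0.01],"delta_rot":[0,0,0],"fingers":-1},
    {"slide":[0,0,0],"delta_rot":[0,0,0],"fingers":-1},
    {"slide":[0,0,0],"delta_rot":[0,0,0],"fingers":-1}
  ]
}}

```text
time_s: 8.78
tcp_pos: [0.5414, 0.0345, 0.0693]
eef_rot: [180.0, 0.1, 168.1]
contact_force: [-2.2, 0.1, 9.0]
gripper_width: 0.0006
gripper_force: 4.2
```

Emit:
{"fn": "play_rows", "kwargs": {
  "rows": [
    {"slide":[0,0,0.015],"delta_rot":[0,0,0],"fingers":-1},
    {"slide":[0,0,0],"delta_rot":[0,0,0],"fingers":-1},
    {"slide":[0,0,0],"delta_rot":[0,0,0],"fingers":-1}
  ]
}}

```text
time_s: 9.15
tcp_pos: [0.5415, 0.0345, 0.069]
eef_rot: [180.0, 0.1, 168.1]
contact_force: [-10.5, 1.7, 27.9]
gripper_width: 0.0004
gripper_force: 14.2
```

Hard stop at 69 mm with 28 N, so the round key is fully in. Next I lift and move to the bar.

Emit:
{"fn": "play_rows", "kwargs": {
  "rows": [
    {"slide":[0,0,-0.15],"delta_rot":[0,0,0],"fingers":-1},
    {"slide":[0,0,-0.1],"delta_rot":[0,0,0],"fingers":-1},
    {"slide":[0.24,0.11,0],"delta_rot":[0,0,0],"fingers":-1},
    {"slide":[0.24,0.11,0],"delta_rot":[0,0,0],"fingers":-1},
    {"slide":[0,0,0],"delta_rot":[0,0,0],"fingers":-1},
    {"slide":[0,0,0],"delta_rot":[0,0,0],"fingers":-1}
  ]
}}

```text
time_s: 9.9
tcp_pos: [0.4779, 0.0819, 0.1039]
eef_rot: [180.0, 0.0, 168.1]
contact_force: [0.7, -0.4, -0.8]
gripper_width: 0.0005
gripper_force: 0.0
```

Run:
```python
from plant import r;from h import *
s=r.get_state();print(cut(s['tcp_pos']),s['contact_force'])
a=r.capture('top')['image'][170:260,230:350];b=r.capture('scene')['image'][180:270,240:360]
cv2.imwrite('pics/s5.png',np.vstack([cv2.resize(a,(400,300),interpolation=2),cv2.resize(b,(400,300),interpolation=2)]))
```

```text
[-0.0717 -0.      0.1039] [ 0.67963652 -0.43115516 -0.84415895]
```

View pics/s5.png

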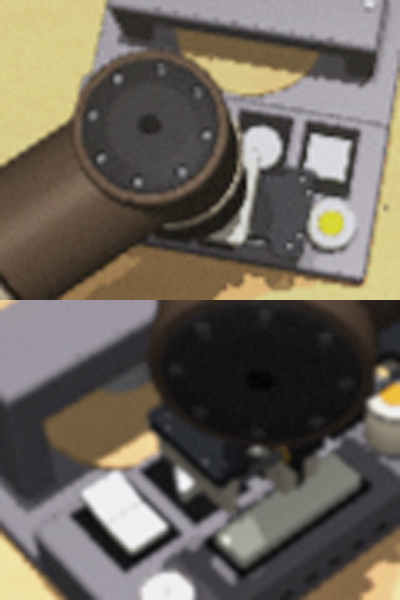

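The fingers are over the middle of the bar (scene crop 290,490), the rocker is still on, and the jar and tea light have not moved. Pressing the bar.

Emit:
{"fn": "play_rows", "kwargs": {
  "rows": [
    {"slide":[0,0,0.1],"delta_rot":[0,0,0],"fingers":-1},
    {"slide":[0,0,0.06],"delta_rot":[0,0,0],"fingers":-1},
    {"slide":[0,0,0.03],"delta_rot":[0,0,0],"fingers":-1},
    {"slide":[0,0,0.02],"delta_rot":[0,0,0],"fingers":-1},
    {"slide":[0,0,0.02],"delta_rot":[0,0,0],"fingers":-1},
    {"slide":[0,0,0.02],"delta_rot":[0,0,0],"fingers":-1},
    {"slide":[0,0,0],"delta_rot":[0,0,0],"fingers":-1},
    {"slide":[0,0,0],"delta_rot":[0,0,0],"fingers":-1}
  ]
}}

```text
time_s: 11.0
tcp_pos: [0.4774, 0.0813, 0.0663]
eef_rot: [-180.0, 0.0, 168.1]
contact_force: [-0.6, -4.3, 5.6]
gripper_width: 0.0004
gripper_force: 2.4
```

Emit:
{"fn": "play_rows", "kwargs": {
  "rows": [
    {"slide":[0,0,0.01],"delta_rot":[0,0,0],"fingers":-1},
    {"slide":[0,0,0],"delta_rot":[0,0,0],"fingers":-1},
    {"slide":[0,0,0],"delta_rot":[0,0,0],"fingers":-1}
  ]
}}

```text
time_s: 11.38
tcp_pos: [0.4775, 0.0813, 0.066]
eef_rot: [-180.0, 0.0, 168.1]
contact_force: [-6.3, -4.2, 20.5]
gripper_width: 0.0003
gripper_force: 10.2
```

Emit:
{"fn": "play_rows", "kwargs": {
  "rows": [
    {"slide":[0,0,0.005],"delta_rot":[0,0,0],"fingers":-1},
    {"slide":[0,0,0],"delta_rot":[0,0,0],"fingers":-1},
    {"slide":[0,0,0],"delta_rot":[0,0,0],"fingers":-1},
    {"slide":[0,0,0],"delta_rot":[0,0,0],"fingers":-1},
    {"slide":[0,0,0],"delta_rot":[0,0,0],"fingers":-1}
  ]
}}

```text
time_s: 12.0
tcp_pos: [0.4776, 0.0813, 0.0659]
eef_rot: [-180.0, 0.1, 168.1]
contact_force: [-8.6, -4.7, 27.5]
gripper_width: 0.0003
gripper_force: 13.9
```

Run:
```python
from plant import r
s=r.get_state();print(s['tcp_pos'],s['contact_force'])
if s['contact_force'][2]>15 and s['tcp_pos'][2]<.0665: print(r.close_job())
```

```text
[0.47757886 0.0813191  0.06586152] [-8.64211107 -4.69798703 27.45232899]
the job is handed in; nothing more can be done
None
```

I turned the rocker on, pushed the round key fully in, then pressed the bar to its stop, and handed the job in at about 12 s with the arm still holding the bar down at about 27 N; the judge's verdict was not shown.

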